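Turn a cover plate over against a turning stop

ROBOT

A 7-joint arm with a two-finger parallel gripper is mounted at the origin on a cart in front of the work surface, level with it; the furniture and walls round the work are solid. World frame = base frame: x ahead of the robot, y to its left, z up, the work surface at z = 0. Lengths are in m, angles in rad, forces in N, time in s.
With the tool pointing down it reaches from about 0.4 to 0.85 m from the base axis. Payload 10.4 kg.
Tool frame: the origin (TCP) lies at the very end of the fingers, on their centre line; the grasp point (between the pads) lies 19 mm behind it; z points along the fingers, y is the line along which they close (so a half turn about z gives the same grasp; the last joint's range is limited). The gripper opens to 87 mm and grips with 3 to 60 N. Pads are 19 mm wide; open, the fingers measure 117 mm over their backs; the gripper's body (75 mm by 190 mm) begins 51 mm behind the grasp point.
Start: joints at [1.175, 0.332, -0.065, 1.46, 0.022, 1.35, -0.088], TCP at [0.228, -0.582, 0.223] pointing down, gripper open.
Joint ranges: [-2.6, 2.6], [-0.5, 2.12], [-1.47, 1.34], [0.16, 2.42], [-1.27, 4.41], [0.06, 2.06], [-2.6, 2.6]. Speed limits (rad/s): [2.22, 2.22, 2.79, 2.79, 3.14, 3.14, 3.14].

INTERFACE

Orientations are given as a unit quaternion [x, y, z, w].
In Python, from bench import * gives the robot as it stands.
- The arm moves only by the tool step_arm, never from a script. Its arguments are lists of equal length, an entry for each row: "delta_pos": the shift along the world's x, y, z in units of 25 mm (1.0 is 25 mm), a list of three; "turn": the turn about the world's z in units of 0.12 rad (1.0 is 0.12 rad). In form: {"delta_pos": [[tx, ty, tz], ...], "turn": [turn, ...]}. A call has 1 to 12 rows; each row shifts and turns the commanded pose from where the row before left it; what a row does not reach is not made up. A row lasts 1/10 s, in which the tool goes at most 50 mm and 8.59 degrees, less where a joint would pass 70% of its speed; a pose out of reach is approached as far as the arm can. A call with a number of a shift or a turn outside -1 to 1 is refused whole. A call with a gripper value outside its range is refused whole. "grip" is the closure, from 0 (fully open) to 1 (shut), set as the call begins (left out, the last holds). The fingers move at their own pace and stop on an object; "newtons" is the grip in N (left out, the last holds). Time passes only in rows, so rows that do not move let the fingers close. It gives the time, the measured TCP pose, the force, the opening and the grip force at its end, in the units of the state.
- read_state(): the state, without advancing time (a new reading comes with each control period).
- camera(name): name is "scene" or "top" or "wrist"; returns a dict with "image" (400x640x3 uint8, red, green, blue), "z_map" (400x640 float32, m along the optical axis (not along the pixel's ray), 0 where there is no reading), "mtx" (3x3 intrinsics, pixels), "view" (4x4, takes a point from world to camera coordinates). Camera axes: x right, y up, looking along -z (the intrinsics and any distortion apply to the point x, -y, -z); pixel columns grow to the right and rows downward; lengths in m; the calibration is good to about 2 mm. A picture is of the moment at which its call begins.
- close_job(): hands the job in; it is judged then, once.
The state is a dict: "time": time; "joint_positions": joint angles; "joint_vel": joint speeds; "joint_torque": joint torques, N m; "ee_pos": TCP position; "eef_rot": TCP orientation; "ft_force": force on the tool from outside, world axes, zero at the start; "torque": the same for the moment, N m; "width": finger opening in m; "grip_force": force on a finger pad.
Only numpy, scipy, OpenCV 4.12 (cv2) and the standard library are available. Lean on these libraries where they do the work, as an engineer would, in place of code of your own. Each camera call takes 0.05 s, during which the arm holds its last target. There are 200 camera calls.

TASK

Turn the cover plate over so that its bare metal side faces up: push it along the bench against the curved white face of the turning stop until it tips up on edge and leans there, then tip its top edge back over so that it drops flat on the bench in front of the stop. Use only the fingertips or the outside of the fingers, never pick the plate up off the bench, and leave the sleeve, the red cap and the oil bottle where they stand.

Things in the scene. Friction and masses are not known exactly. Their poses are not given: they have to be found in the camera images.
- cover_center (a point): centre (half-way up) of the loose aluminium cover plate, 84 x 100 x 8 mm, about 0.18 kg. It starts flat on the bench with its orange protective film up and its bare metal side (engraved ring) down. Axes: x along the 84 mm side, towards the stop at the start (within 0.25 rad of the stop's x); y along the 100 mm side; z out of the orange face (down once the plate is turned over)
- cover_corner_a (a point): corner of the cover plate at +42, +50 mm (x, y) from its centre, half-way through the thickness
- cover_corner_b (a point): corner of the cover plate diagonally opposite, at -42, -50 mm from its centre, half-way through the thickness
- turn_stop: turning stop fixed to the bench: slippery white plastic wall 140 mm wide (y), 52 mm high, 8 mm thick, with an aluminium foot behind, low, to x = 70 mm. Origin at bench height, middle of the front face's lower edge; x level, into the stop, away from the plate; z up. The face rises at 45 degrees at the bench, then curves up to 80. Pushed at it, a plate slides its leading edge up the face
- stop_top (a point): middle of the upper edge of the white face, 52 mm above the bench, at x = 20 mm from the stop's origin (same axes; the wall's top ends 8 mm further on). With its trailing edge pushed right up to the foot of the wall the plate leans on this edge, 20 degrees off vertical, and stays by itself: its upper edge stands 80 mm high, 28 mm above the wall, free behind, back corner at the stop's x = 31 mm
- stop_front (a point): point on the bench 55 mm in front of the foot of the white face (stop's x = -55 mm), about where the turned plate's centre comes to lie. Pulled from behind until its upper edge is about 20 mm in front of the foot of the wall (stop's x = -20 mm), the leaning plate passes its balance and falls flat here by itself
- sleeve: turned steel sleeve standing upright, 25 mm across, 30 mm high, origin at the centre of its underside; a bystander beside the stop
- red_cap: red metal cap with a flange, 31 mm across, 15 mm high, origin at the centre of its underside; a bystander beside the stop
- oil_bottle: small green oil bottle with a spout, 38 mm across, 89 mm high, origin at the centre of its underside; a bystander on the robot's left
There are look-alikes about, which are no part of the job. Of the things that look like the part that bears cover_center, the smallest one is meant.

How it is judged:
By the outcome, as a careful person would: the job done as asked, in the order asked, and still so for the second after the job is handed in, with the robot touching nothing.
It also fails if it takes over 48 s, if anything falls off the work surface, if the arm or the gripper's body presses on something with over 40 N, if the wrist force passes 120 N, or if a joint passes its speed limit or range.

## Working session

There is one attempt and no reset: what is moved stays moved. The work goes in short steps, Python scripts to look and compute and a tool call to move; the robot and the scene stay as the last step left them, time stands still between calls to the robot, and variables do not carry over. Pictures are saved under pics/ and viewed, at most 10 in all, crops included, and the job is handed in when it is done.

Besides the shell and the picture viewer there is one more tool, called after "Request:" as name(argument=value, ...) on one line, values as JSON. step_arm: Moves the arm, as the interface text tells. Shifts and turns lie within -1 to 1; 1 stands for 25 mm of shift or 0.12 rad of turn. Its arguments: {"type":"object","properties":{"delta_pos":{"type":"array"},"turn":{"type":"array"},"grip":{"type":"number"},"newtons":{"type":"number"}},"required":["delta_pos","turn"]}

```bash
mkdir -p pics; ls; python3 - <<'E'
from bench import *
import cv2,numpy as np,pickle
d={}
for n in("scene","top"):
    c=camera(n);d[n]=c;cv2.imwrite(f"pics/{n}0.png",c["image"][:,:,::-1])
    print(n,c["mtx"].round(1).tolist(),c["view"].round(3).tolist())
pickle.dump(d,open("c0.pkl","wb"))
s=read_state();print(s["time"],s["ee_pos"],s["eef_rot"],s["width"])
E
```

```text
pics
scene [[426.0, 0.0, 321.3], [0.0, 426.0, 199.1], [0.0, 0.0, 1.0]] [[-0.8, -0.599, 0.014, 0.555], [0.421, -0.546, 0.725, -0.161], [-0.427, 0.586, 0.689, -0.757], [0.0, 0.0, 0.0, 1.0]]
top [[515.6, 0.0, 321.7], [0.0, 515.6, 203.8], [0.0, 0.0, 1.0]] [[0.028, -1.0, 0.006, 0.178], [0.995, 0.029, 0.098, -0.574], [-0.098, 0.003, 0.995, -1.068], [0.0, 0.0, 0.0, 1.0]]
0.1 [ 0.22748394 -0.58174964  0.22181973] [ 9.82678209e-01  1.85318912e-01 -1.67495834e-04 -6.39904600e-04] 0.08737663433329373
```

View pics/top0.png

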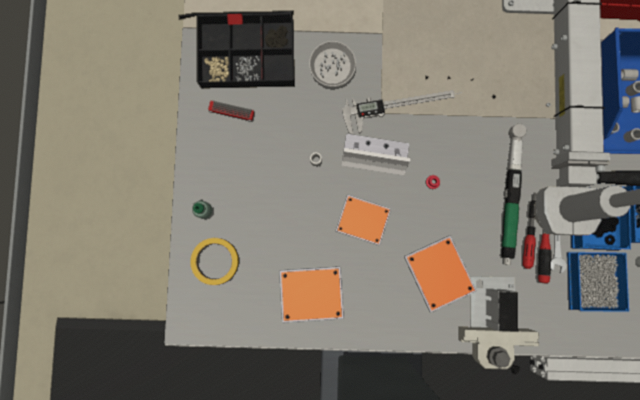

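View pics/scene0.png

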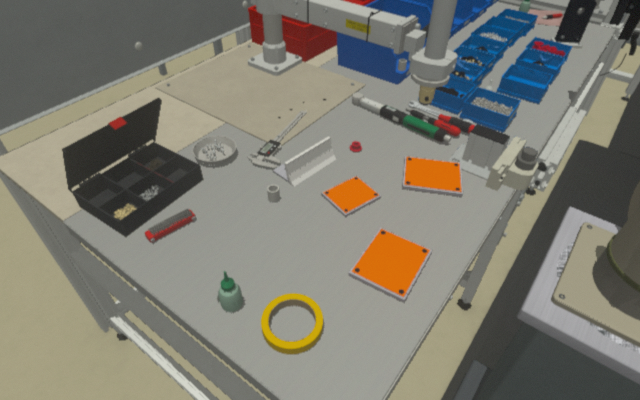

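The top view shows the small orange plate (the smallest of three) at about (363,219), the white stop at (376,155), the sleeve at (316,158), the red cap at (433,182) and the bottle at (202,209). The scene view agrees with this.

```bash
cat > h.py <<'E'
import numpy as np,cv2
def ray(c,uv,z):
    K,V=c["mtx"],c["view"];R,t=V[:3,:3],V[:3,3]
    uv=np.atleast_2d(uv).astype(float)
    d=np.c_[(uv[:,0]-K[0,2])/K[0,0],-(uv[:,1]-K[1,2])/K[1,1],-np.ones(len(uv))]@R
    o=-R.T@t
    return o+d*((z-o[2])/d[:,2])[:,None]
def cloud(c):
    K,V=c["mtx"],c["view"];Z=c["z_map"];v,u=np.indices(Z.shape)
    p=np.stack([(u-K[0,2])/K[0,0]*Z,-(v-K[1,2])/K[1,1]*Z,-Z],-1)
    P=(p-V[:3,3])@V[:3,:3]; P[Z==0]=np.nan; return P
def orange(c):
    h=cv2.cvtColor(c["image"],cv2.COLOR_RGB2HSV)
    m=cv2.inRange(h,(5,150,120),(18,255,255))
    return m
E
python3 - <<'E'
from h import *;import pickle
d=pickle.load(open("c0.pkl","rb"))
for n in("top","scene"):
    c=d[n];P=cloud(c)
    for k in cv2.findContours(orange(c),0,2)[0]:
        if cv2.contourArea(k)<300: continue
        w=ray(c,k[:,0,:],.008)[:,:2].astype(np.float32)
        r=cv2.minAreaRect(w*1000);print(n,np.round(r[0],1),np.round(r[1],1),round(r[2],2))
    x,y,z=P[...,0],P[...,1],P[...,2]
    box=(x>.55)&(x<.85)&(y>-.12)&(y<.18)
    print("bench z",np.nanmedian(z[box]))
    h=cv2.cvtColor(c["image"],cv2.COLOR_RGB2HSV)
    for nm,sel in(("walltop",box&(z>.046)&(z<.062)),("low",box&(z>.015)&(z<.045)),):
        m,l=cv2.connectedComponents(sel.astype(np.uint8))
        for i in range(1,m):
            q=P[l==i]
            if len(q)<15: continue
            r=cv2.minAreaRect((q[:,:2]*1000).astype(np.float32))
            print(n,nm,len(q),np.round(r[0],1),np.round(r[1],1),round(r[2],2),q[:,2].max().round(4))
E
```

```text
top [376.5 211.8] [ 98.3 119.2] 5.3
top [428.2 -63.2] [119.9  99.2] 26.02
top [539.1 104.6] [90.3 74.2] 73.81
bench z -0.0001029394869019739
top walltop 289 [673.3  82.5] [139.2  10.7] 82.6 0.0557
top low 29 [838.4 160.1] [ 5.9 40.1] 25.57 0.0211
top low 29 [790.   81.9] [15.4 18.4] 61.32 0.0201
top low 58 [779.9  98. ] [37.9 22.1] 48.84 0.02
top low 27 [695.  124.6] [ 9.  19.2] 82.9 0.0448
top low 30 [684.2  35.8] [10.6 18.6] 83.36 0.0442
top low 410 [665.2  83.7] [139.5  11.9] 83.14 0.0449
scene [374.4 210.2] [101.2 122.1] 5.2
scene [534.7 105.3] [91.5 75.3] 73.54
scene [425.8 -64.5] [121.8  99.3] 26.14
bench z -0.0024031210963831287
scene walltop 170 [668.9  82.2] [140.1  12.5] 82.44 0.0513
scene low 596 [662.5  83.2] [140.9  14.3] 80.5 0.0449
```

```bash
python3 - <<'E'
import cv2
a=cv2.imread("pics/top0.png")[110:260,290:460];b=cv2.imread("pics/scene0.png")[110:240,240:400]
cv2.imwrite("pics/crop.png",cv2.resize(a,None,fx=4.4,fy=4,interpolation=2)[:600,:760])
E
```

```text
(no output)
```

View pics/crop.png

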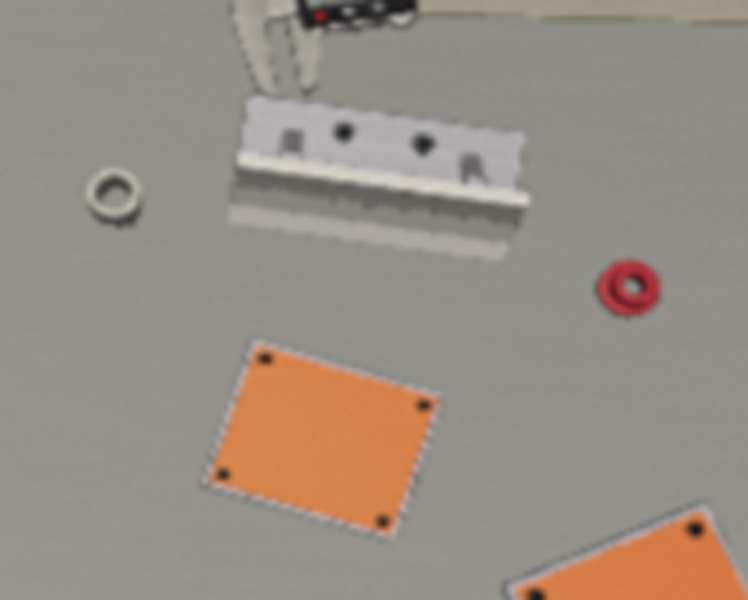

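Request:
step_arm(delta_pos=[[0.75,0.9,0],[0.75,0.9,0],[0.75,0.9,0],[0.75,0.9,0],[0.75,0.9,0],[0.75,0.9,0],[0.75,0.9,0],[0.75,0.9,0],[0.75,0.9,0],[0.75,0.9,0],[0.75,0.9,0],[0.75,0.9,0]], turn=[-0.15,-0.15,-0.15,-0.15,-0.15,-0.15,-0.15,-0.15,-0.15,-0.15,-0.15,-0.15], grip=0.3)

```text
time: 1.3
ee_pos: [0.4531, -0.311, 0.2223]
eef_rot: [0.997, 0.078, -0.0, -0.0]
ft_force: [0.8, 0.0, -0.5]
width: 0.061
grip_force: 0.0
```

```bash
python3 - <<'E'
from h import *;import pickle
d=pickle.load(open("c0.pkl","rb"))
for n in("top","scene"):
    c=d[n];P=cloud(c)
    o=np.array([.6487,.0855]);a=-.127;R=np.array([[np.cos(a),np.sin(a)],[-np.sin(a),np.cos(a)]])
    q=(P[...,:2]-o)@R.T; sel=(np.abs(q[...,1])<.06)&(np.abs(q[...,0])<.04)
    X,Y,Z=q[sel][:,0],q[sel][:,1],P[sel][:,2]
    for lo in range(-2,60,6):
        k=(Z*1000>=lo)&(Z*1000<lo+6)
        if k.sum()>5: print(n,lo,k.sum(),(X[k].min()*1000).round(1),(np.median(X[k])*1000).round(1),'slope',np.polyfit(Y[k],X[k],1)[0].round(3))
E
```

```text
top -2 691 -39.9 -13.7 slope 0.005
top 4 144 -38.8 8.9 slope 0.002
top 10 100 7.5 12.3 slope -0.007
top 16 100 10.9 15.1 slope 0.002
top 22 64 14.1 17.2 slope -0.003
top 28 71 15.9 18.7 slope 0.011
top 34 72 18.1 19.8 slope -0.041
top 40 68 19.2 21.0 slope -0.01
top 46 206 19.4 25.1 slope 0.003
top 52 42 21.3 24.4 slope -0.002
scene -2 226 -39.9 -0.7 slope -0.024
scene 4 132 0.7 5.9 slope 0.043
scene 10 113 4.8 9.2 slope 0.003
scene 16 108 7.3 11.8 slope 0.001
scene 22 96 9.7 13.4 slope -0.0
scene 28 99 11.3 14.8 slope 0.0
scene 34 96 12.7 16.1 slope 0.002
scene 40 93 14.3 16.8 slope 0.006
scene 46 144 14.0 19.5 slope 0.004
```

Request:
step_arm(delta_pos=[[0,1,0],[0,1,0],[0,1,0],[0,1,0],[0,1,0],[0,1,0],[0,1,0],[0,1,0],[0,1,0],[0,1,0],[0,1,0],[0,1,0]], turn=[-0.2,-0.2,-0.2,-0.2,-0.2,-0.2,-0.2,-0.2,-0.2,-0.2,-0.2,-0.16])

```text
time: 2.5
ee_pos: [0.4523, -0.0111, 0.2224]
eef_rot: [0.998, -0.064, -0.0, 0.0]
ft_force: [0.8, -1.0, -0.2]
width: 0.061
grip_force: 0.0
```

Request:
step_arm(delta_pos=[[0,1,0],[0,1,0],[0,1,0],[0,1,0],[0,1,-0.5],[0,0,-1],[0,0,-1],[0,0,-1],[0,0,-1],[0,0,-1],[0,0,-1]], turn=[0,0,0,0,0,0,0,0,0,0,0])

```text
time: 3.6
ee_pos: [0.4524, 0.1128, 0.0589]
eef_rot: [0.998, -0.063, -0.0, 0.0]
ft_force: [0.1, -0.3, 0.2]
width: 0.0607
grip_force: 0.0
```

Request:
step_arm(delta_pos=[[0,0,-0.6],[0,0,-0.6],[0,0,-0.6],[0,0,-0.3],[0,0,-0.12],[0,0,0],[0,0,0]], turn=[0,0,0,0,0,0,0])

```text
time: 4.3
ee_pos: [0.4531, 0.113, 0.0051]
eef_rot: [0.998, -0.063, 0.0, -0.0]
ft_force: [0.1, 0.4, -0.0]
width: 0.0608
grip_force: 0.0
```

Request:
step_arm(delta_pos=[[0,0,-0.09],[0.496,-0.063,0],[0.496,-0.063,0],[0.496,-0.063,0],[0.496,-0.063,0],[0.496,-0.063,0],[0.496,-0.063,0],[0.496,-0.063,0],[0.496,-0.063,0],[0,0,0]], turn=[0,0,0,0,0,0,0,0,0,0])

```text
time: 5.3
ee_pos: [0.5537, 0.0999, 0.0023]
eef_rot: [0.998, -0.064, 0.0, -0.0]
ft_force: [-0.3, -0.1, 0.2]
width: 0.0613
grip_force: 0.0
```

```bash
cat > look.py <<'E'
from bench import *
from h import *
import sys
t=sys.argv[1]
a=camera("top")["image"][90:290,270:470];b=camera("scene")["image"][90:290,220:420]
im=np.hstack([cv2.resize(i,(400,400),interpolation=2) for i in(a,b)])
cv2.imwrite(f"pics/{t}.png",im[:,:,::-1]);s=read_state();print(s["time"],s["ee_pos"],s["ft_force"])
E
python3 look.py p1
```

```text
5.4 [0.55189533 0.10041462 0.00209126] [0.0242586  0.63008363 0.1840119 ]
```

View pics/p1.png

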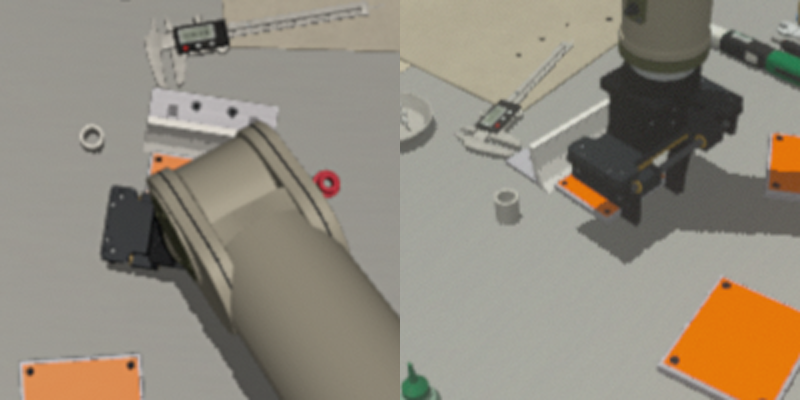

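The plate (orange strip at (175,163) left and (590,195) right) is square to the stop, with its leading edge at the foot of the white face.

Request:
step_arm(delta_pos=[[0.3,-0.038,-0.02],[0.3,-0.038,0],[0.3,-0.038,0],[0.3,-0.038,0],[0.3,-0.038,0],[0.3,-0.038,0]], turn=[0,0,0,0,0,0])

```text
time: 6.0
ee_pos: [0.5979, 0.0944, 0.0019]
eef_rot: [0.998, -0.063, 0.0, -0.0]
ft_force: [-0.5, 0.9, -0.7]
width: 0.0606
grip_force: 0.4
```

Request:
step_arm(delta_pos=[[0.2,-0.025,0],[0.2,-0.025,0],[0.2,-0.025,0],[0.2,-0.025,0],[0,0,0]], turn=[0,0,0,0,0])

```text
time: 6.5
ee_pos: [0.6176, 0.0919, 0.0019]
eef_rot: [0.998, -0.063, 0.0, -0.0]
ft_force: [0.8, 0.5, 0.3]
width: 0.061
grip_force: 0.0
```

```bash
python3 look.py p2
```

```text
6.6 [0.61709548 0.09216547 0.00195096] [-0.13656873  0.18294477  0.49330847]
```

View pics/p2.png

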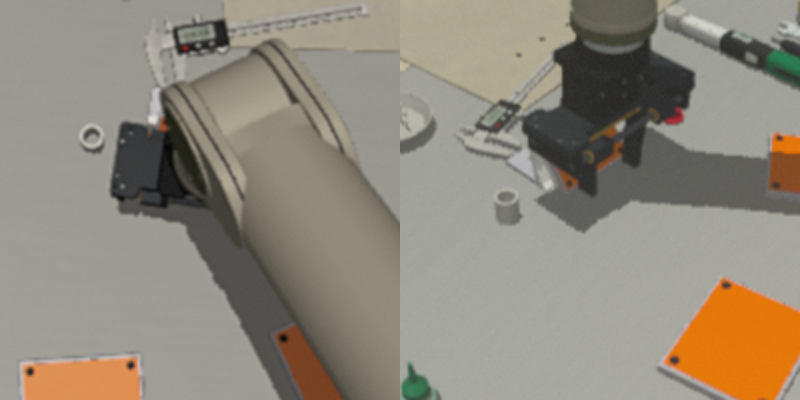

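The plate is tilting up the face (orange visible behind the fingers at (600,150)). I will continue in small steps and watch the force.

Request:
step_arm(delta_pos=[[0.1,-0.0127,0],[0.1,-0.0127,0],[0.1,-0.0127,0],[0.1,-0.0127,0],[0,0,0]], turn=[0,0,0,0,0])

```text
time: 7.1
ee_pos: [0.6272, 0.0907, 0.0018]
eef_rot: [0.998, -0.063, 0.0, 0.0]
ft_force: [-0.8, -0.3, 0.3]
width: 0.0609
grip_force: 0.1
```

Request:
step_arm(delta_pos=[[0.08,-0.01,0],[0.08,-0.01,0],[0,0,0]], turn=[0,0,0])

```text
time: 7.4
ee_pos: [0.631, 0.0903, 0.0018]
eef_rot: [0.998, -0.063, -0.0, 0.0]
ft_force: [-1.3, 0.5, -0.7]
width: 0.061
grip_force: 0.3
```

Request:
step_arm(delta_pos=[[0.06,-0.008,0],[0,0,0]], turn=[0,0])

```text
time: 7.6
ee_pos: [0.6317, 0.0903, 0.0017]
eef_rot: [0.998, -0.063, -0.001, 0.0]
ft_force: [-4.7, 0.5, 2.1]
width: 0.0605
grip_force: 2.4
```

```bash
python3 look.py p3
```

```text
7.7 [0.63175778 0.09034624 0.00170861] [-6.05022282  0.20987889  2.09166645]
```

View pics/p3.png

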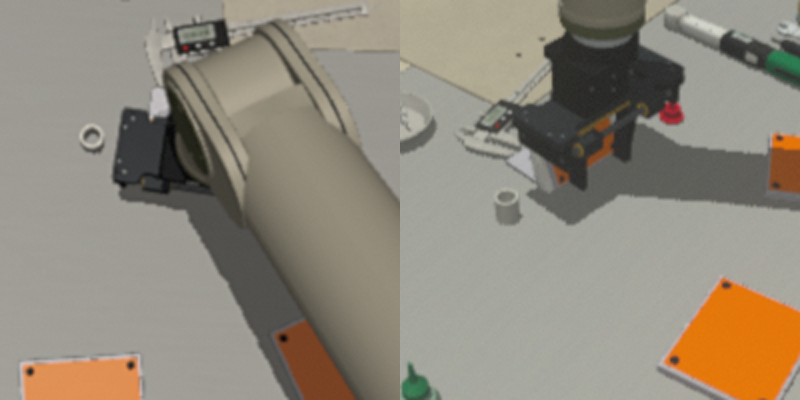

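The plate now stands steeply (orange at (595,145)), and the force has risen to 6 N, so it is home against the stop. I will back off slowly and check that it stays.

Request:
step_arm(delta_pos=[[-0.06,0.008,0],[-0.08,0.01,0],[-0.2,0.025,0],[-0.4,0.05,0],[-0.6,0.076,0],[-0.8,0.1,0],[0,0,0]], turn=[0,0,0,0,0,0,0])

```text
time: 8.4
ee_pos: [0.5763, 0.0975, 0.0017]
eef_rot: [0.998, -0.062, -0.001, 0.0]
ft_force: [-0.1, 0.3, -0.1]
width: 0.0608
grip_force: 0.0
```

```bash
cat > lean.py <<'E'
from bench import *
from h import *
o=np.array([.6487,.0855]);a=-.127;R=np.array([[np.cos(a),np.sin(a)],[-np.sin(a),np.cos(a)]])
for n in("scene","top"):
    c=camera(n);P=cloud(c);q=(P[...,:2]-o)@R.T;m=orange(c)>0
    s=m&(np.abs(q[...,0])<.17)&(np.abs(q[...,1])<.08)
    if s.sum()<10: print(n,"none");continue
    X,Y,Z=q[s][:,0]*1e3,q[s][:,1]*1e3,P[s][:,2]*1e3
    for lo in range(0,90,15):
        k=(Z>=lo)&(Z<lo+15)
        if k.sum()>3: print(n,lo,k.sum(),"x",np.median(X[k]).round(1),"y",Y[k].min().round(1),Y[k].max().round(1),"slope",np.polyfit(Y[k],X[k],1)[0].round(3))
print(read_state()["time"],read_state()["ee_pos"])
E
python3 lean.py
```

```text
scene 0 13 x -6.2 y 42.2 56.2 slope 0.021
scene 15 13 x -2.9 y 47.0 57.2 slope 0.246
scene 30 10 x 4.3 y 50.1 55.3 slope -0.307
scene 45 63 x 11.8 y -11.1 56.1 slope 0.013
scene 60 178 x 15.9 y -17.7 56.2 slope -0.014
scene 75 8 x 17.8 y -6.4 47.5 slope 0.01
top 45 28 x 15.5 y 34.2 55.7 slope -0.117
top 60 47 x 19.2 y 22.1 54.1 slope -0.126
8.5 [0.57881682 0.09677107 0.00216743]
```

The plate leans by itself, with its upper edge at about 80 mm. Next I go over it and down behind it.

Request:
step_arm(delta_pos=[[-0.2,0,1],[0,0,1],[0,0,1],[0,0,1],[0,0,1],[0,0,0]], turn=[0,0,0,0,0,0])

```text
time: 9.1
ee_pos: [0.5764, 0.0973, 0.1306]
eef_rot: [0.998, -0.063, 0.003, -0.001]
ft_force: [-0.2, 0.1, 0.3]
width: 0.0608
grip_force: 0.0
```

Request:
step_arm(delta_pos=[[0.8,-0.07,0],[0.8,-0.07,0],[0.8,-0.07,0],[0.8,-0.07,0],[0.8,-0.07,0],[0.8,-0.07,0],[0.6,-0.07,0],[0,0,0],[0,0,0]], turn=[0,0,0,0,0,0,0,0,0])

```text
time: 10.0
ee_pos: [0.7085, 0.0847, 0.1259]
eef_rot: [0.998, -0.063, -0.001, -0.0]
ft_force: [0.3, 0.6, -0.3]
width: 0.0609
grip_force: 0.0
```

Request:
step_arm(delta_pos=[[0,0,-0.6],[0,0,-0.6],[0,0,-0.6],[0,0,-0.5],[0,0,-0.2],[0,0,0]], turn=[0,0,0,0,0,0])

```text
time: 10.6
ee_pos: [0.7083, 0.0845, 0.0631]
eef_rot: [0.998, -0.063, -0.001, 0.0]
ft_force: [-1.2, -0.2, 1.3]
width: 0.0606
grip_force: 0.0
```

```bash
python3 lean.py; python3 look.py p4
```

```text
scene 0 111 x -6.6 y -30.6 54.3 slope 0.003
scene 15 213 x -1.7 y -35.8 55.6 slope -0.002
scene 30 224 x 4.3 y -34.9 57.1 slope -0.001
scene 45 219 x 10.2 y -35.4 54.4 slope -0.0
scene 60 214 x 15.6 y -34.8 55.9 slope -0.006
scene 75 6 x 17.2 y -20.8 37.8 slope 0.035
top 0 43 x -2.8 y 3.4 48.2 slope 0.02
top 15 95 x 2.0 y 4.7 55.4 slope 0.02
top 30 84 x 7.7 y 9.6 55.7 slope 0.005
top 45 78 x 13.4 y 13.9 55.6 slope -0.006
top 60 36 x 17.7 y 20.9 54.4 slope 0.018
10.7 [0.70916039 0.08474622 0.06477778]
10.8 [0.70938136 0.08475651 0.06519373] [-1.02409067  0.09707327 -0.91040166]
```

View pics/p4.png

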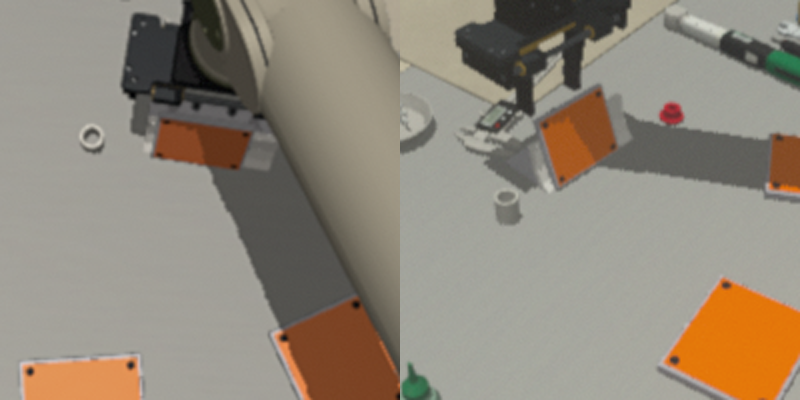

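The plate leans squarely on the stop (orange face around (200,143) left and (580,135) right), with the fingertips behind its upper edge. I pull it back over.

Request:
step_arm(delta_pos=[[-0.4,0.05,0],[-0.25,0.032,0],[-0.2,0.025,0],[-0.2,0.025,0],[-0.2,0.025,0],[-0.2,0.025,0],[-0.2,0.025,0],[-0.2,0.025,0],[-0.2,0.025,0],[-0.2,0.025,0]], turn=[0,0,0,0,0,0,0,0,0,0])

```text
time: 11.8
ee_pos: [0.6522, 0.0917, 0.0643]
eef_rot: [0.998, -0.063, -0.0, 0.0]
ft_force: [-0.4, 0.4, 0.0]
width: 0.0608
grip_force: 0.0
```

```bash
python3 lean.py
```

```text
scene 0 40 x -13.3 y -21.3 48.1 slope -0.008
scene 15 102 x -15.5 y -31.2 53.4 slope 0.004
scene 30 108 x -18.1 y -33.4 55.5 slope 0.001
scene 45 109 x -20.9 y -33.6 55.6 slope 0.004
scene 60 92 x -23.5 y -29.0 54.9 slope 0.006
scene 75 7 x -25.6 y -10.4 46.5 slope -0.032
top none
11.9 [0.65204216 0.09186269 0.06441137]
```

Request:
step_arm(delta_pos=[[-0.2,0.025,0],[-0.2,0.025,0],[-0.2,0.025,0],[0,0,0],[0,0,0]], turn=[0,0,0,0,0])

```text
time: 12.4
ee_pos: [0.6376, 0.0935, 0.0645]
eef_rot: [0.998, -0.063, 0.0, 0.0]
ft_force: [0.7, -0.6, 0.3]
width: 0.061
grip_force: 0.0
```

```bash
python3 lean.py;python3 look.py p5
```

```text
scene none
top none
12.5 [0.63779621 0.09349006 0.06439258]
12.6 [0.63780013 0.09344929 0.0643309 ] [ 0.64650435 -0.26693136  0.15022504]
```

View pics/p5.png

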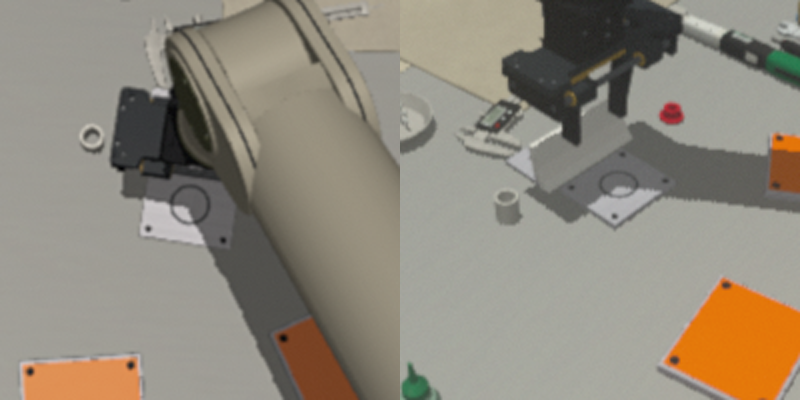

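The plate lies metal side up (ring at (190,203) left and (618,184) right). I withdraw straight up and check that it lies flat.

Request:
step_arm(delta_pos=[[0,0,1],[0,0,1],[0,0,1],[0,0,1],[0,0,1],[0.5,-1,0],[0.5,-1,0],[0.5,-1,0],[0.5,-1,0],[0.5,-1,0],[0,0,0],[0,0,0]], turn=[0,0,0,0,0,0,0,0,0,0,0,0])

```text
time: 13.8
ee_pos: [0.7001, -0.0318, 0.1889]
eef_rot: [0.998, -0.064, -0.0, -0.0]
ft_force: [-0.5, 0.4, -0.5]
width: 0.0611
grip_force: 0.0
```

```bash
python3 - <<'E'
from bench import *
from h import *
o=np.array([.6487,.0855]);a=-.127;R=np.array([[np.cos(a),np.sin(a)],[-np.sin(a),np.cos(a)]])
for n in("scene","top"):
    c=camera(n);P=cloud(c);q=((P[...,:2]-o)@R.T)*1e3;Z=P[...,2]*1e3
    b=np.nanmedian(Z[(q[...,0]>-160)&(q[...,0]<-120)&(np.abs(q[...,1])<50)])
    s=(Z>b+4.5)&(Z<b+25)&(q[...,0]>-120)&(q[...,0]<-3)&(np.abs(q[...,1])<80)
    Q=q[s];f=np.linalg.lstsq(np.c_[Q,np.ones(len(Q))],Z[s]-b,rcond=None)[0]
    print(n,s.sum(),cv2.minAreaRect(Q.astype(np.float32)),"z fit",f,"bench",b)
E
python3 look.py p6
```

```text
scene 1177 ((-55.75795364379883, 10.0604248046875), (86.88382720947266, 102.55996704101562), 1.203387975692749) z fit [ 1.22529117e-04 -3.00178879e-03  8.80234909e+00] bench -3.21909148629518
top 1770 ((-60.57246398925781, 0.1995697021484375), (154.18202209472656, 115.02405548095703), 89.43682861328125) z fit [ 3.89834566e-03 -5.95193177e-04  9.34231475e+00] bench -1.8927838714010616
14.0 [ 0.6998977  -0.02999278  0.1895781 ] [0.00390702 0.37553333 0.65543889]
```

View pics/p6.png

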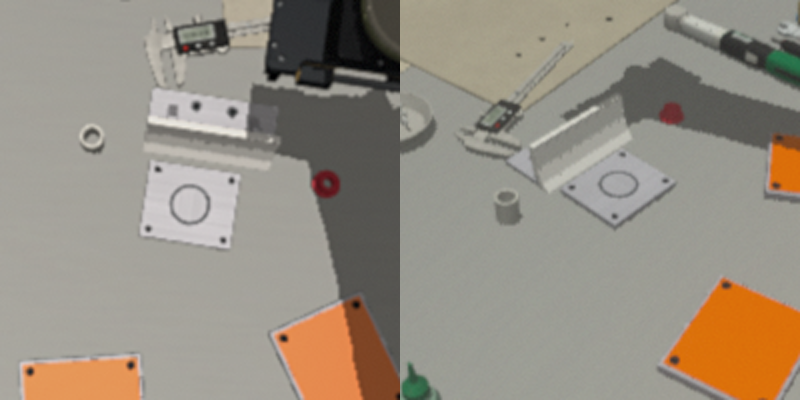

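The plate lies flat in front of the stop, ring side up at (190,203), with its centre 56 mm in front of the foot. The sleeve at (92,138) and the red cap at (326,184) have not moved, and the bottle is undisturbed.

```bash
python3 -c "
from bench import *
print(close_job())"
```

```text
the job is handed in; nothing more can be done
None
```

The cover plate lies flat with its bare metal side up, centred about 56 mm in front of the stop; the sleeve, red cap and oil bottle stand where they were, and the job was handed in at about 14 s.

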